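# Load the lamp turntable with remotes and switch on under the guard

## Task

Lay every TV remote from the cart top flat, keypad up, on the free-turning disc in front of the germicidal lamp, each inside an outline of its own and along it (either way round), without spinning the disc: its index knob and line must still face the pointer on the stand at the end. Only when all remotes lie there, lift the clear guard on the switch box fully up, flip the toggle over to its other side (on, towards the guard's hinge), and lower the guard all the way down again, leaving the other things on the cart alone.

Things in the scene. Friction and masses are not known exactly. Their poses are not given: they have to be found in the camera images.
- remote0_mid (a point): Centre (half-way up) of a hotel TV remote control: black plastic bar 120 mm long (its x), 44 mm wide (its y), 26 mm thick (its z, keypad side up), about 0.14 kg, lying flat on the cart top at the start. All remotes are alike; three or four of them are there (None = absent).
- remote1_mid (a point): Centre (half-way up) of a hotel TV remote control: black plastic bar 120 mm long (its x), 44 mm wide (its y), 26 mm thick (its z, keypad side up), about 0.14 kg, lying flat on the cart top at the start. All remotes are alike; three or four of them are there (None = absent).
- remote2_mid (a point): Centre (half-way up) of a hotel TV remote control: black plastic bar 120 mm long (its x), 44 mm wide (its y), 26 mm thick (its z, keypad side up), about 0.14 kg, lying flat on the cart top at the start. All remotes are alike; three or four of them are there (None = absent).
- remote3_mid (a point): Centre (half-way up) of a hotel TV remote control: black plastic bar 120 mm long (its x), 44 mm wide (its y), 26 mm thick (its z, keypad side up), about 0.14 kg, lying flat on the cart top at the start. All remotes are alike; three or four of them are there (None = absent).
- mark0 (a point): Centre of one of the four black outlines (139 x 63 mm over all) painted on the white turntable disc, on the disc's top face; x points radially outward along the outline's long side, z up. It lies 112 mm from the turntable's axis, 36 degrees counter-clockwise (from above) from the direction opposite the index knob. A remote fits within it either way round.
- mark1 (a point): Centre of one of the four black outlines (139 x 63 mm over all) painted on the white turntable disc, on the disc's top face; x points radially outward along the outline's long side, z up. It lies 112 mm from the turntable's axis, 108 degrees counter-clockwise (from above) from the direction opposite the index knob. A remote fits within it either way round.
- mark2 (a point): Centre of one of the four black outlines (139 x 63 mm over all) painted on the white turntable disc, on the disc's top face; x points radially outward along the outline's long side, z up. It lies 112 mm from the turntable's axis, 108 degrees clockwise (from above) from the direction opposite the index knob. A remote fits within it either way round.
- mark3 (a point): Centre of one of the four black outlines (139 x 63 mm over all) painted on the white turntable disc, on the disc's top face; x points radially outward along the outline's long side, z up. It lies 112 mm from the turntable's axis, 36 degrees clockwise (from above) from the direction opposite the index knob. A remote fits within it either way round.
- turntable (a joint): Angle of the turntable disc on its stand, rad, counter-clockwise from above; 0 = its index (black line and steel knob) exactly faces the pointer of the stand, as at the start. White disc, 380 mm across, 12 mm thick, top face 24 mm above the cart top. It is not held or driven and turns at a touch of about 0.1 N at its rim.
- index_knob (a point): Middle of the steel index knob standing on the disc: upright pin 18 mm across, 30 mm high, 120 mm from the turntable's axis, opposite the middle of the four marks, in the one-fifth of the disc that has no outline. The pointer is a dark tab with a white line on the stand, just outside the disc's rim on the robot's side; the axis of the disc lies on the line from the pointer through the knob.
- switchbox: The lamp's grey switch box, fixed, 130 x 130 x 50 mm; origin at the centre of its underside, x away from the guard's handle side towards the guard's hinge, y along the hinge, z up. On its top stand two side cheeks (inner faces 106 mm apart, 55 mm high) with the toggle between them and the clear guard flap on top of them.
- guard (a joint): Guard flap angle, rad: 0 = down over the toggle, grows as it is lifted, stop at 1.9 (past upright). A stiff hinge (about 1 N at the handle): it stays where it is left. Starts nearly or fully down.
- guard_hinge (a point): Middle of the guard's hinge line, 108 mm above the cart top, 55 mm to +x of the switch box's centre; the hinge runs along the box's y.
- guard_handle (a point): Centre of the guard's handle: a grey bar of 16 mm diameter, 28 mm long along the box's y, on a narrow stem (12 mm) 35 mm clear of the front edge of the flap, 142 mm from the hinge and level with it when the guard is down. Pinched by its two ends from above it can turn between the fingers as the guard swings.
- toggle (a joint): Toggle angle, rad: 0 = off, leaning 0.4 rad towards the box's -x (the handle side); 0.8 = on, leaning 0.4 rad to +x. It stays where it is left, and moves with about 1 N at its tip.
- toggle_pivot (a point): Foot of the toggle, on top of the switch box (50 mm above the cart top), 10 mm to -x of the box's centre and 65 mm to -x of the hinge; it does not move.
- toggle_tip (a point): Ball (15 mm) at the tip of the steel toggle, about 40 mm from its foot; the stem is 10 mm thick.
- spraybottle: Empty white trigger spray bottle, 72 mm across, 188 mm high; origin at the centre of its underside. Not part of the job: leave it where it is.
- cup: White cup, 76 mm across, 95 mm high; origin at the centre of its underside. Not part of the job: leave it where it is.
- doorstop: Wooden door stop wedge, 100 x 40 mm, 22 mm high; origin at the centre of its underside. Not part of the job: leave it where it is.
- soapbox: Paper-wrapped soap box, 95 x 60 x 32 mm; origin at the centre of its underside. Not part of the job: leave it where it is.
Mind the look-alikes: they are no part of the job. Leave any green look-alike of the part that bears remote1_mid alone.

How it is judged:
On the way, in this order (a step that is already met when the one before it is completed fails the run):
1. all remotes lie in their outlines, the disc's index still facing the pointer (((horizontal distance between remote0_mid and mark0 below 0.014 m and angle between the x axis of remote0_mid and the x axis of mark0, either way round below 0.15 rad) or (horizontal distance between remote0_mid and mark1 below 0.014 m and angle between the x axis of remote0_mid and the x axis of mark1, either way round below 0.15 rad) or (horizontal distance between remote0_mid and mark2 below 0.014 m and angle between the x axis of remote0_mid and the x axis of mark2, either way round below 0.15 rad) or (horizontal distance between remote0_mid and mark3 below 0.014 m and angle between the x axis of remote0_mid and the x axis of mark3, either way round below 0.15 rad)) and angle between each of remote0_mid, remote1_mid, remote2_mid, remote3_mid's own z axis and vertical below 0.1 rad and height (world z) of each of remote0_mid, remote1_mid, remote2_mid, remote3_mid below 0.045 m and ((horizontal distance between remote1_mid and mark0 below 0.014 m and angle between the x axis of remote1_mid and the x axis of mark0, either way round below 0.15 rad) or (horizontal distance between remote1_mid and mark1 below 0.014 m and angle between the x axis of remote1_mid and the x axis of mark1, either way round below 0.15 rad) or (horizontal distance between remote1_mid and mark2 below 0.014 m and angle between the x axis of remote1_mid and the x axis of mark2, either way round below 0.15 rad) or (horizontal distance between remote1_mid and mark3 below 0.014 m and angle between the x axis of remote1_mid and the x axis of mark3, either way round below 0.15 rad)) and ((horizontal distance between remote2_mid and mark0 below 0.014 m and angle between the x axis of remote2_mid and the x axis of mark0, either way round below 0.15 rad) or (horizontal distance between remote2_mid and mark1 below 0.014 m and angle between the x axis of remote2_mid and the x axis of mark1, either way round below 0.15 rad) or (horizontal distance between remote2_mid and mark2 below 0.014 m and angle between the x axis of remote2_mid and the x axis of mark2, either way round below 0.15 rad) or (horizontal distance between remote2_mid and mark3 below 0.014 m and angle between the x axis of remote2_mid and the x axis of mark3, either way round below 0.15 rad)) and ((horizontal distance between remote3_mid and mark0 below 0.014 m and angle between the x axis of remote3_mid and the x axis of mark0, either way round below 0.15 rad) or (horizontal distance between remote3_mid and mark1 below 0.014 m and angle between the x axis of remote3_mid and the x axis of mark1, either way round below 0.15 rad) or (horizontal distance between remote3_mid and mark2 below 0.014 m and angle between the x axis of remote3_mid and the x axis of mark2, either way round below 0.15 rad) or (horizontal distance between remote3_mid and mark3 below 0.014 m and angle between the x axis of remote3_mid and the x axis of mark3, either way round below 0.15 rad)) and value of joint turntable between -0.09 and 0.09 rad), for 0.2 s.
2. then the guard is lifted up (value of joint guard above 1.2 rad), for 0.1 s.
3. the toggle is flipped on while the guard is up (value of joint toggle above 0.65 rad and value of joint guard above 1 rad), for 0.1 s.
At the end, for the whole second after the job is handed in: Every remote present lies flat, keypad up (within 0.1 rad), at rest on the disc, its centre within 14 mm of the centre of an outline and its long side within 0.15 rad of it; the disc is within 0.09 rad of its index; the toggle is on (over 0.65 rad) and the guard is down (under 0.08 rad) (all of step 1 and linear speed of each of remote0, remote1, remote2, remote3 below 0.02 m/s and value of joint toggle above 0.65 rad and value of joint guard below 0.08 rad); the robot touches nothing.
It fails at once if the disc is spun more than 0.4 rad away from its index (value of joint turntable above 0.4 rad or value of joint turntable below -0.4 rad).
It fails at once if another thing on the cart is moved more than 40 mm (distance of any of spraybottle, cup, doorstop, soapbox from where it was at the start of the episode above 0.04 m).
Of remote0, remote1, remote2, remote3 only 3 to 4 are there at a start; the rules pass over those that are not, and their reading is None.
At some moment in a run one of remote0, remote1, remote2, remote3 may be knocked a few centimetres aside while the robot is not near it.
It also fails if it takes over 210 s, if anything falls off the work surface, if the arm or the gripper's body presses on something with over 40 N, if the wrist force passes 120 N, or if a joint passes its speed limit or range.

## Robot

A 7-joint arm with a two-finger parallel gripper is mounted at the origin on the work surface. World frame = base frame: x ahead of the robot, y to its left, z up, the work surface at z = 0. Lengths are in m, angles in rad, forces in N, time in s.
With the tool pointing down it reaches from about 0.4 to 0.875 m from the base axis. Payload 19.3 kg.
Tool frame: the origin (TCP) lies between the finger pads; the fingertips stand 19 mm ahead of it and the grasp point (between the pads) is the TCP (manip.tip_reach is the distance from the TCP to the fingertips, in m); z points along the fingers, y is the direction in which the jaws open and shut (so a half turn about z gives the same grasp; the last joint's range is limited). The gripper opens to 85 mm and grips with 20 to 120 N. Pads are 22 mm wide; open, the fingers measure 114 mm over their backs; the gripper's body (76 mm by 85 mm) begins 54 mm behind the grasp point. The pads swing forward as they close: fully open they stand 13 mm farther back than shut.
Start: joints at [1.107, 0.521, -0.036, 1.599, 0.021, 1.021, -0.113], TCP at [0.24, -0.577, 0.25] pointing down, gripper open.
Joint ranges: [-2.91, 2.91], [-0.3, 2.13], [-1.5, 1.42], [0.17, 2.43], [-1.26, 4.41], [0.16, 1.93], [-2.52, 2.52]. Speed limits (rad/s): [1.89, 1.89, 2.39, 2.39, 3.01, 3.01, 3.01].

## Interface

Orientations are given as a unit quaternion [x, y, z, w].
In Python, from plant import manip gives the robot as it stands. Calls block until the motion is done:
- manip.reach(position, orientation): joint-space move of the TCP to a pose.
- manip.move_l(position, feed=0.15, attitude=None, f_stop=None): straight line of the TCP; attitude=None keeps the orientation; feed is the mean speed in m/s. With f_stop (N) it stops when the force on the tool has changed by that much, and returns True; else False.
- manip.movej(angles): joint-space move.
- manip.grip(opening, force=None): opening from 0.0 (shut) to 1.0 (fully open); force is the grip in N (None keeps the last); returns when the fingers have stopped.
- manip.hold(seconds).
- manip.ik(position, orientation): joint angles nearest the present ones, or None.
- manip.read_camera(name): name is "scene" or "top"; returns a dict with "image" (400x640x3 uint8, red, green, blue), "z_map" (400x640 float32, m along the optical axis (not along the pixel's ray), 0 where there is no reading), "intrinsics" (3x3 intrinsics, pixels), "rvec" (rotation vector, rad) and "tvec" (3), from world to camera coordinates, as OpenCV has them. Camera axes: x right, y down, z forward; pixel columns grow to the right and rows downward; lengths in m; the calibration is good to about 2 mm. A picture is of the moment at which its call begins.
A pose or a line that the arm cannot do raises manip.Unreachable and nothing moves.
- manip.finish_job(): hands the job in, once; it reports no verdict.
Readings, each from a call of its own:
- manip.get_time(): time.
- manip.get_joint_positions(): joint angles.
- manip.get_joint_velocities(): joint speeds.
- manip.get_effort(): joint torques, N m.
- manip.get_tcp_pos(): TCP position.
- manip.get_tool_rot(): TCP orientation.
- manip.get_contact_force(): force on the tool from outside, world axes, zero at the start.
- manip.get_ft_torque(): the same for the moment, N m.
- manip.get_opening(): opening from 0.0 (shut) to 1.0 (fully open).
Only numpy, scipy, OpenCV 4.12 (cv2) and the standard library are available. Lean on these libraries where they do the work, as an engineer would, in place of code of your own. Each camera call takes 0.05 s, during which the arm holds its last target. There are 200 camera calls.

## Working session

There is one attempt and no reset: what is moved stays moved. The work goes in short steps, each a Python script; the robot and the scene stay as the last script left them, time stands still between calls to the robot, and variables do not carry over. Pictures are saved under pics/ and viewed, about 12 in all and at most 16, crops included, and the job is handed in when it is done.

```bash
ls; mkdir -p pics; cat > h.py <<'E'
import numpy as np, cv2
from plant import manip
from scipy.spatial.transform import Rotation as R
def cam(n):
    c=manip.read_camera(n); c['R']=cv2.Rodrigues(np.array(c['rvec'],float))[0]; c['t']=np.array(c['tvec'],float).ravel(); c['K']=np.array(c['intrinsics'],float); return c
def save(c,fn,crop=None,s=1):
    im=np.array(c['image'])[:,:,::-1]
    if crop: x0,y0,x1,y1=crop; im=im[y0:y1,x0:x1]
    cv2.imwrite('pics/'+fn,cv2.resize(im,None,fx=s,fy=s,interpolation=cv2.INTER_CUBIC))
def ray(c,u,v):
    d=c['R'].T@np.linalg.inv(c['K'])@[u,v,1.]; return -c['R'].T@c['t'],d
def onz(c,u,v,z):
    o,d=ray(c,u,v); return o+d*(z-o[2])/d[2]
def cloud(c):
    z=np.array(c['z_map'],float); v,u=np.mgrid[:z.shape[0],:z.shape[1]]
    p=np.stack([u*z,v*z,z],-1)@np.linalg.inv(c['K']).T
    p=(p-c['t'])@c['R']; p[z==0]=np.nan; return p
def proj(c,P):
    q=c['K']@(c['R']@np.array(P,float)+c['t']); return q[:2]/q[2]
def down(yaw): # jaws (tool y) direction: world angle yaw (mod pi)
    # tool z down; tool x = (sin.., ) so that y=(cos yaw, sin yaw,0)
    y=np.array([np.cos(yaw),np.sin(yaw),0]); z=np.array([0,0,-1.]); x=np.cross(y,z)
    return R.from_matrix(np.stack([x,y,z],1)).as_quat()
E
python3 - <<'E'
from h import *
for n in('scene','top'):
    c=cam(n); save(c,n+'0.png'); print(n,c['K'].tolist(),-c['R'].T@c['t'],c['R'][2])
print(manip.get_tool_rot(),manip.get_time())
E
```

```text
pics
scene [[485.88595972452225, 0.0, 321.38063591656584], [0.0, 485.88595972452225, 191.08817040441718], [0.0, 0.0, 1.0]] [ 1.7560814  -0.41629271  1.06923036] [-0.76433554  0.25576359 -0.59192581]
top [[422.4643241222108, 0.0, 324.85126558863095], [0.0, 422.4643241222108, 193.67680047529205], [0.0, 0.0, 1.0]] [0.33353718 0.01171301 1.3900208 ] [ 0.11832957  0.00744838 -0.99294644]
[ 9.80674446e-01  1.95646079e-01 -1.19811763e-04 -4.77117364e-04] 0.1
```

View pics/scene0.png

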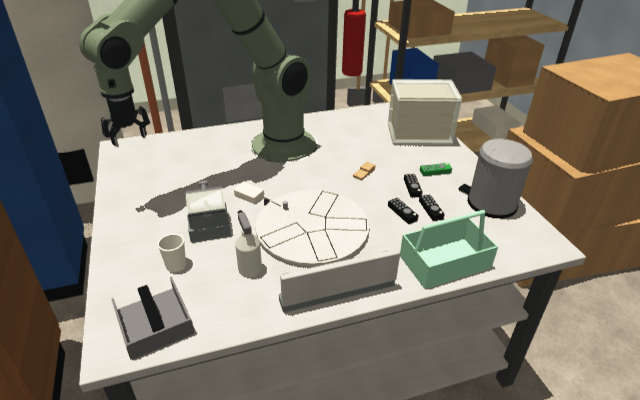

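View pics/top0.png

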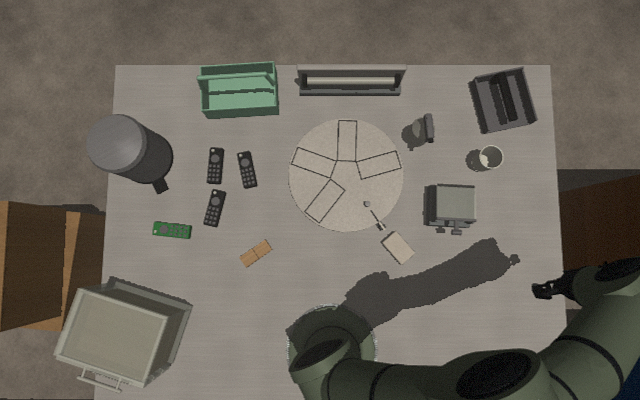

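```bash
python3 - <<'E'
from h import *
c=cam('top'); save(c,'t1.png',(80,105,280,255),4); save(c,'t2.png',(280,105,480,255),4)
P=cloud(c)
for u,v in [(215,165),(247,169),(214,207),(160,186),(172,230),(345,180),(450,205),(480,155),(367,203),(441,232),(457,231)]: print(u,v,P[v,u].round(3), P[v-1:v+2,u-1:u+2,2].round(3).ravel())
E
```

```text
215 165 [0.591 0.384 0.022] [0.026 0.024 0.026 0.029 0.022 0.022 0.028 0.021 0.026]
247 169 [0.578 0.278 0.023] [0.028 0.027 0.027 0.021 0.023 0.025 0.02  0.026 0.021]
214 207 [0.452 0.382 0.024] [0.022 0.029 0.026 0.025 0.024 0.022 0.03  0.024 0.024]
160 186 [0.522 0.567 0.011] [0.011 0.01  0.011 0.013 0.011 0.014 0.015 0.008 0.013]
172 230 [0.377 0.515 0.027] [0.028 0.029 0.027 0.024 0.027 0.021 0.018 0.022 0.026]
345 180 [ 0.542 -0.044  0.021] [0.026 0.019 0.02  0.022 0.021 0.026 0.03  0.024 0.027]
450 205 [ 0.452 -0.357  0.115] [0.116 0.116 0.116 0.115 0.115 0.115 0.117 0.113 0.114]
480 155 [ 0.629 -0.495  0.004] [0.096 0.093 0.004 0.087 0.004 0.005 0.095 0.008 0.005]
367 203 [ 0.463 -0.112  0.057] [0.055 0.052 0.053 0.051 0.057 0.055 0.055 0.052 0.05 ]
441 232 [ 0.374 -0.36  -0.005] [-0.002 -0.004 -0.004 -0.003 -0.005  0.001 -0.    -0.003 -0.003]
457 231 [ 0.373 -0.371  0.131] [0.131 0.121 0.126 0.128 0.131 0.128 0.131 0.128 0.128]
```

View pics/t1.png

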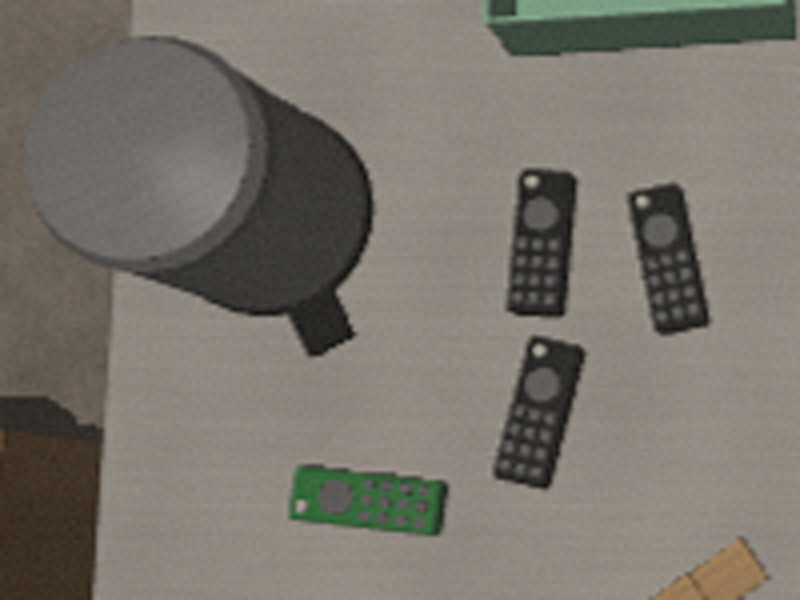

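View pics/t2.png

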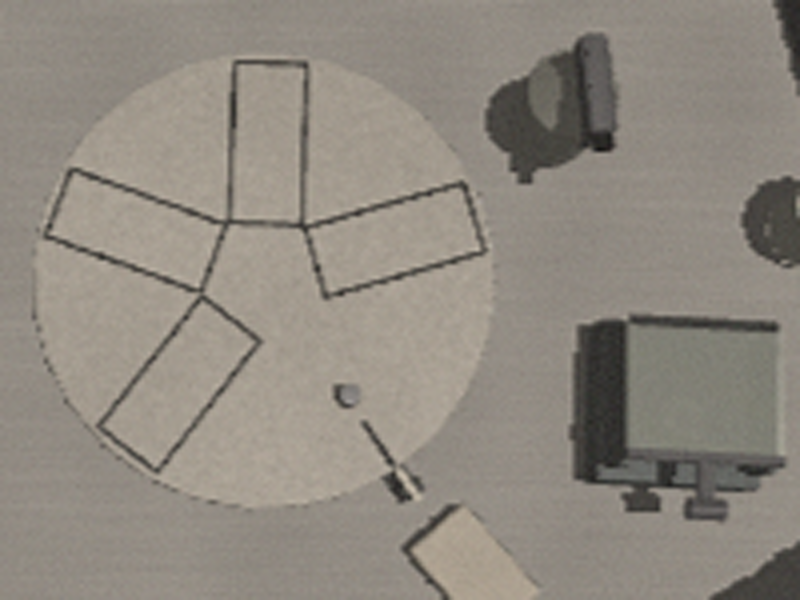

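```bash
cat >> h.py <<'E'
def remotes(c,zlo=0.017,zhi=0.036,box=(.25,.8,.15,.7)):
    P=cloud(c); im=np.array(c['image']).astype(int); 
    with np.errstate(invalid='ignore'):
        m=(P[...,2]>zlo)&(P[...,2]<zhi)&(P[...,0]>box[0])&(P[...,0]<box[1])&(P[...,1]>box[2])&(P[...,1]<box[3])&(im.max(-1)-im.min(-1)<35)
    m=cv2.morphologyEx(m.astype(np.uint8),cv2.MORPH_CLOSE,np.ones((3,3))); m=cv2.morphologyEx(m,cv2.MORPH_OPEN,np.ones((3,3)))
    n,l,s,_=cv2.connectedComponentsWithStats(m); out=[]
    for i in range(1,n):
        if s[i,4]<120: continue
        v,u=np.where(l==i); q=np.array([onz(c,a,b,(zlo+zhi)/2)[:2] for a,b in zip(u,v)]).astype(np.float32)
        (x,y),(w,h),a=cv2.minAreaRect(q); a=np.deg2rad(a)+(0 if w>h else np.pi/2)
        out.append((round(x,4),round(y,4),round((a+np.pi/2)%np.pi-np.pi/2,3),round(w,3),round(h,3),int(s[i,4])))
    return out
E
python3 - <<'E'
from h import *
c=cam('top')
for r in remotes(c): print(r)
M=[[(235,61),(308,62),(302,226),(230,222)],[(72,169),(45,236),(201,292),(226,222)],[(203,296),(260,342),(157,470),(98,427)],[(463,184),(486,250),(327,297),(306,227)]]
f=lambda x,y,z:onz(c,(x+.5)/4-.5+280,(y+.5)/4-.5+105,z)[:2]
C=np.array([np.mean([f(*p,.024) for p in m],0) for m in M]); print(C)
k=f(345,391,.054)
# fit axis + phi: marks at angles from dir opposite knob
from scipy.optimize import least_squares
an=np.deg2rad([36,108,-108,-36]) # assign
order=[3,0,1,2] # M idx -> guess tested below
best=None
import itertools
for o in itertools.permutations(range(4)):
    g=lambda p:(np.array([[p[0]+.112*np.cos(p[2]+an[o[i]]),p[1]+.112*np.sin(p[2]+an[o[i]])] for i in range(4)])-C).ravel()
    s=least_squares(g,[.55,-.04,.5])
    if best is None or s.cost<best[0]: best=(s.cost,o,s.x,s.fun)
print(best)
_,o,p,_=best
for i in range(4): print('mark',o[i],p[0]+.112*np.cos(p[2]+an[o[i]]),p[1]+.112*np.sin(p[2]+an[o[i]]),p[2]+an[o[i]])
print('knob',k,p[:2]-.12*np.array([np.cos(p[2]),np.sin(p[2])]))
print('ptr',f(403,486,.024))
E
```

```text
(0.5903, 0.3851, np.float64(-0.058), 0.045, 0.12, 489)
(0.5772, 0.2802, np.float64(0.227), 0.121, 0.045, 487)
(0.4508, 0.3825, np.float64(-0.232), 0.045, 0.119, 503)
(0.3783, 0.5078, np.float64(1.433), 0.099, 0.043, 336)
[[ 0.67446616 -0.05016449]
 [ 0.60101211  0.05924867]
 [ 0.47404664  0.02289991]
 [ 0.5931187  -0.15384241]]
(np.float64(5.446498846692344e-08), (3, 0, 1, 2), array([ 0.56242909, -0.04609414,  0.59221287]), array([-1.10063899e-04,  2.74033849e-05, -1.50593264e-04, -1.43238918e-04,
        2.07996400e-04,  6.58128624e-05,  5.26607184e-05,  5.00226400e-05]))
mark 3 0.6743560968229927 -0.050137090580404824 -0.036105660403172535
mark 0 0.6008615173991712 0.05910543063014262 1.2205314010327446
mark 1 0.4742546317089683 0.022965727519170295 2.477168462468662
mark 2 0.5931713592055902 -0.1537923848162268 -1.29274272183909
knob [ 0.46516932 -0.10858692] [ 0.46286419 -0.11307795]
ptr [ 0.39129343 -0.15732045]
```

```bash
cat >> h.py <<'E'
MARK={0:(.6009,.0591,1.2205),1:(.4743,.0230,2.4772),2:(.5932,-.1538,-1.2927),3:(.6744,-.0501,-.0361)}
def go(p,yaw):
    """joint move, choosing the half turn nearest the present joints"""
    q0=np.array(manip.get_joint_positions()); best=None
    for k in (0,np.pi):
        o=down(yaw+k); q=manip.ik(list(p),list(o))
        if q is not None:
            d=np.abs(np.array(q)-q0).max()
            if best is None or d<best[0]: best=(d,o)
    if best is None: raise manip.Unreachable(str(p))
    manip.reach(list(p),list(best[1])); return best[1]
def pick(r,z=.022):
    x,y,a=r[:3]; go((x,y,.18),a+np.pi/2); manip.grip(.8,30)
    manip.move_l([x,y,z+.05],.2); manip.move_l([x,y,z],.06,f_stop=8)
    print('pick z',manip.get_tcp_pos()[2],end=' '); manip.grip(0,30); print('op',manip.get_opening())
    manip.move_l([x,y,.18],.2)
def place(k,z=.0475):
    x,y,a=MARK[k]; go((x,y,.18),a+np.pi/2)
    manip.move_l([x,y,z+.015],.15); s=manip.move_l([x,y,z-.001],.02,f_stop=1.5)
    print('place stop',s,manip.get_tcp_pos(),manip.get_contact_force()); op=manip.get_opening()
    for d in(.04,.1,.2,.3): manip.grip(op+d)
    manip.move_l([x,y,.18],.15)
E
python3 - <<'E'
from h import *
o=manip.get_tcp_pos(); manip.move_l([o[0],o[1],.32],.2)
r=(.5772,.2802,.227); go((.5,.25,.3),r[2]+np.pi/2)
pick(r); place(1)
go((.42,.28,.3),1.5)
c=cam('top'); save(c,'a1.png',(180,100,440,295),3); print(manip.get_time(),remotes(c))
print(remotes(c,.042,.06,(.35,.8,-.25,.15)))
E
```

```text
pick z 0.022330884885966344 op 0.5054348221882506
place stop True [0.47418941 0.02309602 0.04634416] [-0.24632343  0.26545947  8.14436596]
13.6083 [(0.6024, 0.3839, np.float64(-0.047), 0.045, 0.096, 354), (0.3706, 0.5133, np.float64(1.391), 0.086, 0.021, 121)]
[(0.4788, 0.0204, np.float64(-0.662), 0.044, 0.109, 455)]
```

View pics/a1.png

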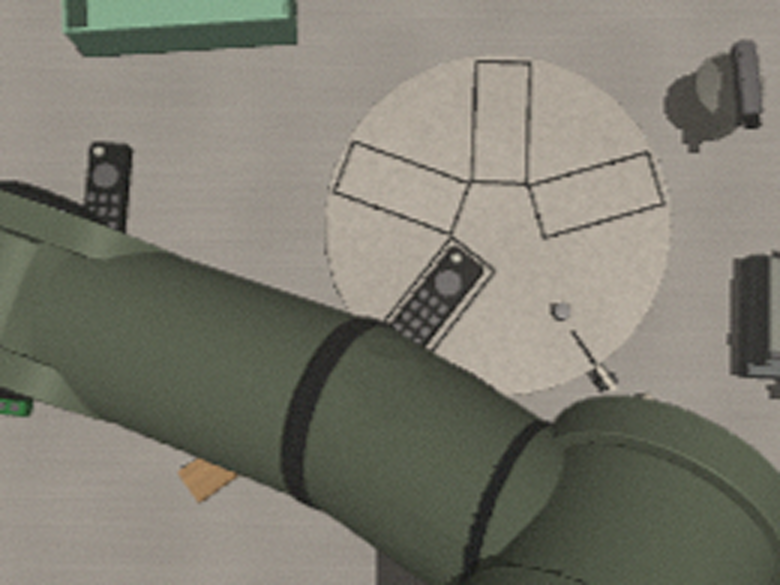

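```bash
sed -i 's/z-.001\],.02,f_stop=1.5/z],.02,f_stop=2/' h.py; python3 - <<'E'
from h import *
pick((.5903,.3851,-.058)); place(0)
go((.5,-.4,.3),1.5)
c=cam('top'); save(c,'a2.png',(180,100,440,295),3); print(manip.get_time(),remotes(c))
print(remotes(c,.042,.06,(.35,.8,-.25,.15)))
E
```

```text
pick z 0.02239902992722265 op 0.5110846677464932
place stop False [0.60096947 0.05913774 0.04759169] [ 0.24872153  0.0464648  -1.65225978]
24.5667 [(0.4507, 0.382, np.float64(-0.232), 0.046, 0.119, 510), (0.3788, 0.5061, np.float64(1.463), 0.098, 0.04, 315)]
[(0.5994, 0.0593, np.float64(1.219), 0.119, 0.044, 491), (0.4746, 0.0238, np.float64(-0.662), 0.044, 0.119, 506)]
```

View pics/a2.png

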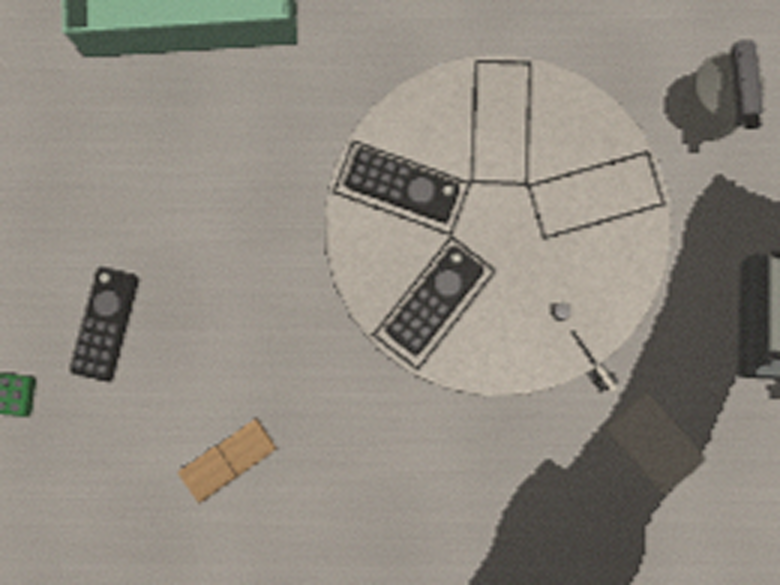

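```bash
python3 - <<'E'
from h import *
pick((.4507,.382,-.232)); place(3)
go((.42,.35,.3),1.5)
c=cam('top'); save(c,'a3.png',(280,105,480,255),4); print(manip.get_time(),remotes(c))
print(remotes(c,.042,.06,(.35,.8,-.25,.15)))
s=cam('scene'); save(s,'s3.png',(140,150,300,270),5)
E
```

```text
pick z 0.022292790067664967 op 0.5061346745130063
place stop False [ 0.67445732 -0.05009629  0.04759915] [ 0.87665797  0.67393934 -1.9326896 ]
37.9417 []
[(0.672, -0.0479, np.float64(-0.005), 0.042, 0.119, 489), (0.5994, 0.0593, np.float64(1.218), 0.119, 0.044, 494), (0.4856, 0.0149, np.float64(-0.668), 0.044, 0.091, 373)]
```

View pics/a3.png

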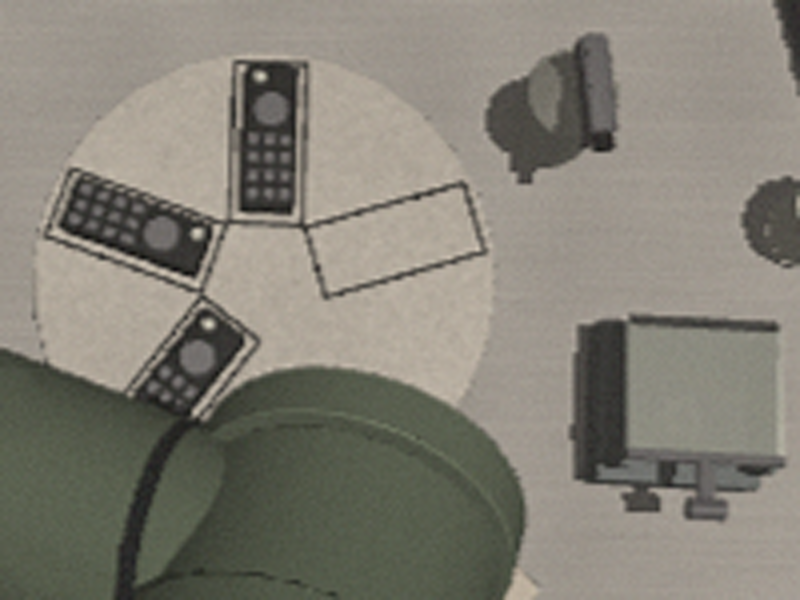

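View pics/s3.png

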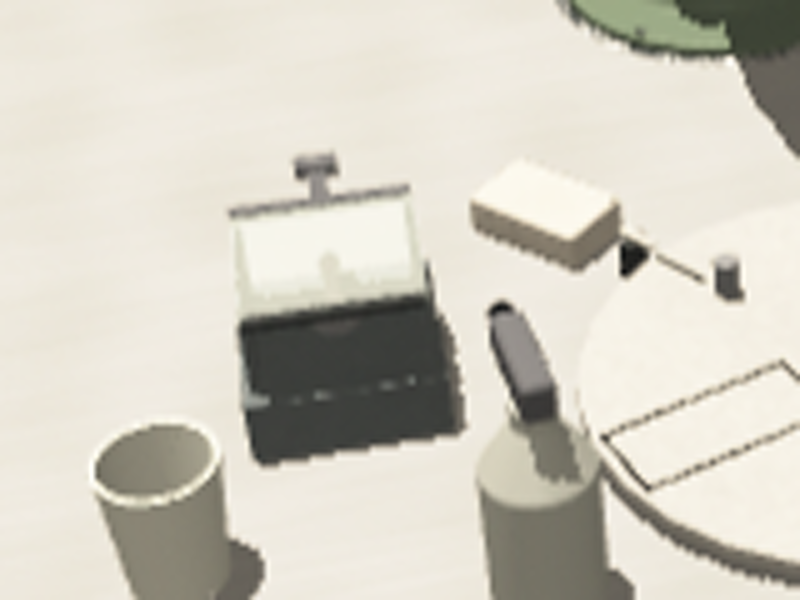

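```bash
python3 - <<'E'
from h import *
c=cam('top'); P=cloud(c)
f=lambda x,y,z:onz(c,(x+.5)/4-.5+280,(y+.5)/4-.5+105,z)[:2]
for n,x,y,z in [('hingeL',631,321,.112),('hingeR',778,326,.112),('flapFL',627,458,.118),('flapFR',782,464,.118),('hL',686,508,.125),('hR',728,514,.125),('handle',707,509,.12),('boxBL',577,328,.05)]: print(n,f(x,y,z))
for (x0,y0,x1,y1) in [(686,498,728,520),(640,330,770,350),(640,380,770,400),(640,430,770,450),(635,457,690,462),(640,318,770,326)]:
    u0,u1=[int(round((a+.5)/4-.5+280)) for a in(x0,x1)]; v0,v1=[int(round((a+.5)/4-.5+105)) for a in(y0,y1)]
    q=P[v0:v1+1,u0:u1+1].reshape(-1,3); q=q[q[:,2]>.09]; print(len(q),np.median(q,0).round(4))
s=cam('scene'); g=lambda x,y,z:onz(s,(x+.5)/5-.5+140,(y+.5)/5-.5+150,z)[:2]
for n,x,y,z in [('handle',316,163,.12),('hingeL',428,299,.108),('hingeR',240,322,.108)]: print('scene',n,g(x,y,z))
Q=cloud(s); print(Q[182:185,201:206].reshape(-1,3).round(3).tolist())
E
```

```text
hingeL [ 0.5134642 -0.3216482]
hingeR [ 0.50980068 -0.43324061]
flapFL [ 0.40870117 -0.31408678]
flapFR [ 0.40445386 -0.43005999]
hL [ 0.37116851 -0.35506449]
hR [ 0.36679596 -0.38609655]
handle [ 0.37061045 -0.372147  ]
boxBL [ 0.51647783 -0.29460206]
62 [ 0.3702 -0.3678  0.127 ]
197 [ 0.5004 -0.3776  0.1107]
196 [ 0.4594 -0.3743  0.115 ]
197 [ 0.4239 -0.3723  0.1187]
20 [ 0.4088 -0.3457  0.1204]
81 [ 0.5133 -0.3702  0.1098]
scene handle [ 0.36670019 -0.37262397]
scene hingeL [ 0.51984074 -0.32252866]
scene hingeR [ 0.50884962 -0.43794762]
[[0.376, -0.379, 0.129], [0.374, -0.375, 0.126], [0.377, -0.372, 0.128], [0.382, -0.369, 0.13], [0.373, -0.366, 0.124], [0.378, -0.379, 0.125], [0.384, -0.376, 0.129], [0.375, -0.373, 0.122], [0.374, -0.369, 0.121], [0.38, -0.366, 0.125], [0.378, -0.38, 0.122], [0.378, -0.376, 0.121], [0.388, -0.374, 0.127], [0.375, -0.37, 0.118], [0.381, -0.367, 0.121]]
```

```bash
cat >> h.py <<'E'
YB=-.04; EX=np.array([np.cos(YB),np.sin(YB),0]); HG=np.array([.513,-.378,.108]); PV=np.array([HG[0],HG[1],.05])-.065*EX
def hpos(t,r=.142): return HG-r*np.cos(t)*EX+[0,0,r*np.sin(t)]
def arc(a,b,n,feed=.08,f_stop=None):
    for t in np.linspace(a,b,n+1)[1:]:
        if manip.move_l(list(hpos(t)),feed,f_stop=f_stop): print('stop at',t); break
        F=np.array(manip.get_contact_force()).round(1); print(round(t,2),F,end='; ')
    print()
E
python3 - <<'E'
from h import *
h0=hpos(.1)
go((.45,-.1,.32),1.57+YB); go(h0+[0,0,.15],np.pi/2+YB); manip.grip(.6,25)
# dry check of the arc's reachability
o=manip.get_tool_rot(); print([manip.ik(list(hpos(t)),list(o)) is not None for t in(0,.5,1,1.4,1.75)])
manip.move_l(list(h0+[0,0,.04]),.15); print(manip.move_l(list(h0),.05,f_stop=8))
manip.grip(0,25); print('op',manip.get_opening(),manip.get_contact_force())
if manip.get_opening()>.15: arc(.1,1.75,14,f_stop=35)
print(manip.get_tcp_pos(),manip.get_opening(),manip.get_time())
s=cam('scene'); save(s,'s4.png',(140,120,300,240),5)
E
```

```text
[True, True, True, True, True]
False
op 0.3236808775022264 [-0.80437758  5.92059862  0.90569839]
0.22 [-0.1  7.5 -1. ]; 0.34 [ 0.9  6.5 -0.6]; 0.45 [0.1 6.6 0.5]; 0.57 [-1.   7.1  0.5]; 0.69 [-1.   6.4  2.1]; 0.81 [-2.6  5.7  3.3]; 0.92 [-3.5  5.9  4.7]; 1.04 [-3.   3.9  3.8]; 1.16 [-2.1  3.2  2.3]; 1.28 [-0.2  1.5  0.8]; 1.4 [-0.9 -0.9  1. ]; 1.51 [-0.7 -5.9  1.8]; 1.63 [-1.  -5.7  2.1]; 1.75 [-0.1 -7.5  4.1]; 
[ 0.53870408 -0.37976212  0.24774592] 0.3248073760116287 48.35
```

View pics/s4.png

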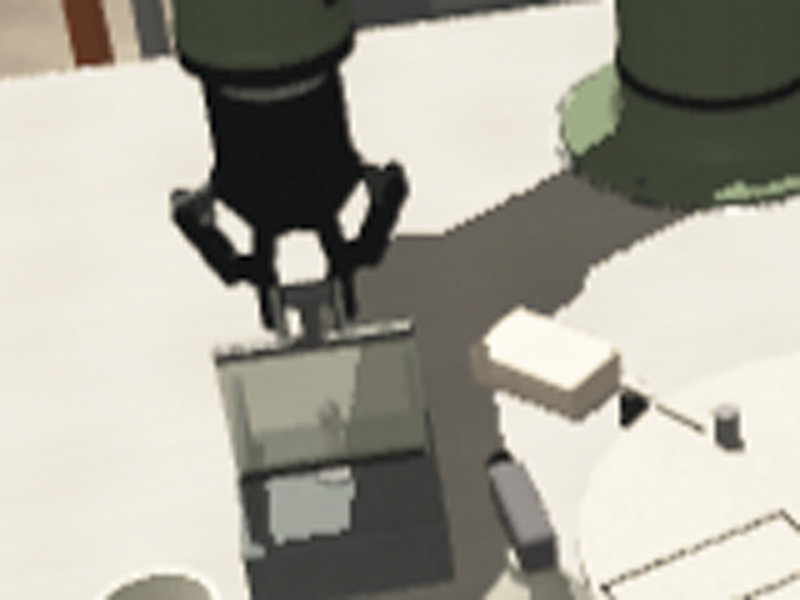

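```bash
python3 - <<'E'
from h import *
manip.grip(.6); p=np.array(manip.get_tcp_pos()); manip.move_l(list(p+[0,0,.07]),.15)
a=PV-.046*EX; z=.078+.019
manip.move_l([a[0],a[1],.32],.2); manip.grip(0)
manip.move_l([a[0],a[1],z+.06],.2); print(manip.move_l([a[0],a[1],z],.06,f_stop=8),manip.get_tcp_pos(),manip.get_contact_force())
for d in np.arange(-.036,.0051,.006):
    b=PV+d*EX; s=manip.move_l([b[0],b[1],z],.04,f_stop=15); print(round(d,3),s,np.array(manip.get_contact_force()).round(1))
    if s: break
q=np.array(manip.get_tcp_pos()); manip.move_l(list(q-.03*EX),.1); 
manip.move_l([a[0],a[1],.3],.2); manip.move_l([.36,-.3,.32],.2)
c=cam('scene'); save(c,'s5.png',(140,120,300,240),5); print(manip.get_time())
E
```

```text
False [ 0.40227246 -0.37366018  0.0973588 ] [-0.23579252 -1.07213712 -1.14097762]
-0.036 False [-0.4  0.5 -0.2]
-0.03 False [0.  0.3 0.5]
-0.024 False [-0.  -0.4 -0.6]
-0.018 False [ 0.1  0.2 -0.4]
-0.012 False [-0.   0.2  0.1]
-0.006 False [-0.9 -0.4  1. ]
-0.0 True [-9.9  0.3  9.6]
57.2417
```

View pics/s5.png

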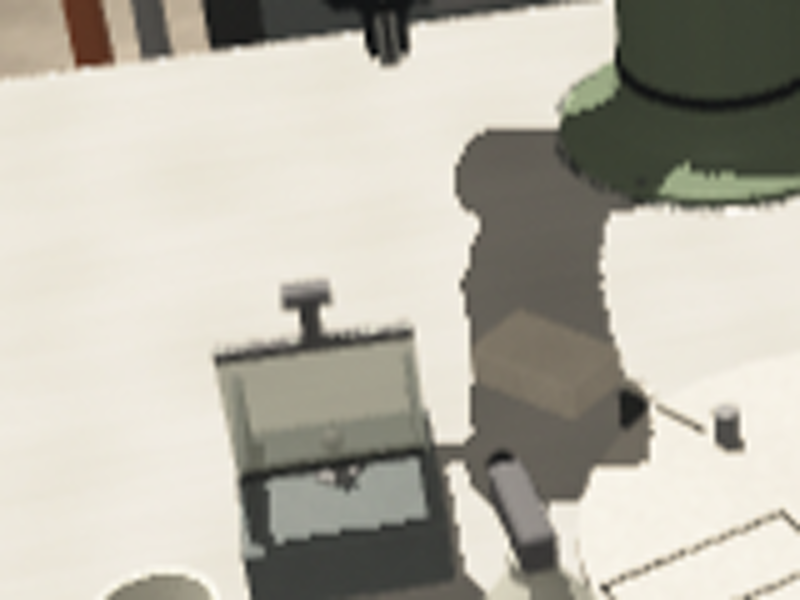

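```bash
python3 - <<'E'
from h import *
s=cam('scene')
for t in(0,.4,.6,.65,.8):
    b=PV+.04*np.sin(t-.4)*EX+[0,0,.04*np.cos(t-.4)]; u=proj(s,b); print(t,((u-[140,120]+.5)*5-.5).round(1))
c=cam('top'); save(c,'t6.png',(410,170,490,230),10)
for t in(0,.4,.6,.65,.8):
    b=PV+.04*np.sin(t-.4)*EX+[0,0,.04*np.cos(t-.4)]; u=proj(c,b); print(t,((u-[410,170]+.5)*10-.5).round(1))
E
```

```text
0 [331.3 409.6]
0.4 [332.7 419.9]
0.6 [333.9 428.1]
0.65 [334.3 430.4]
0.8 [335.4 437.9]
0 [437.5 425. ]
0.4 [440.8 373.8]
0.6 [440.2 348.3]
0.65 [439.9 342.2]
0.8 [438.1 324.5]
```

View pics/t6.png

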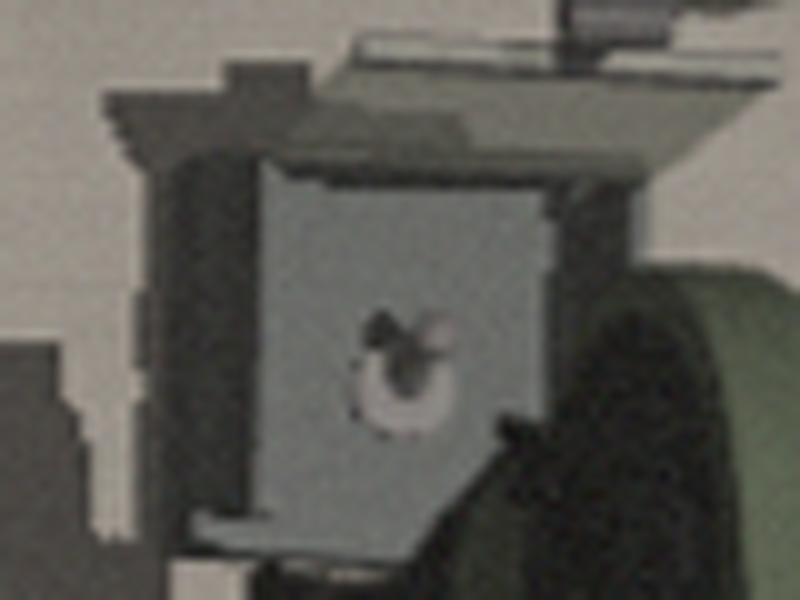

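```bash
python3 - <<'E'
from h import *
h=hpos(1.75); manip.grip(.6,25); q=manip.get_tcp_pos()
manip.move_l(list(h+[0,0,.07]),.2); print(manip.move_l(list(h),.05,f_stop=8))
manip.grip(0,25); print('op',manip.get_opening())
if manip.get_opening()>.15: arc(1.75,.12,14,f_stop=35); arc(.12,-.03,3,feed=.03,f_stop=12)
print(manip.get_tcp_pos(),manip.get_contact_force())
manip.grip(.6); p=np.array(manip.get_tcp_pos()); manip.move_l(list(p+[0,0,.07]),.15); manip.grip(0)
b=hpos(0); print('press',manip.move_l([b[0],b[1],.108+.008+.019-.004],.03,f_stop=10),manip.get_tcp_pos())
manip.move_l([b[0],b[1],.3],.2); go((.3,-.5,.35),1.5)
s=cam('scene'); save(s,'s7.png',(140,150,380,330),3.33); c=cam('top'); save(c,'t7.png',(280,105,480,255),4)
print(manip.get_time(),remotes(c,.042,.06,(.35,.8,-.25,.15)))
P=cloud(c); q=P[225:235,450:466].reshape(-1,3); q=q[q[:,2]>.08]; print(np.median(q,0) if len(q) else None)
for n,u0,u1,v0,v1 in(('back',442,470,188,192),('mid',442,470,200,205),('front',442,470,212,217)):
    print(n,np.nanmedian(P[v0:v1,u0:u1].reshape(-1,3),0).round(4))
E
```

```text
False
op 0.3206665302162987
1.63 [-0.1 -5.4  1.6]; 1.52 [-0.6 -6.  -0.4]; 1.4 [-0.4 -6.  -0.9]; 1.28 [ 0.6 -4.4 -2.1]; 1.17 [ 1.1 -3.9 -2.9]; 1.05 [ 2.6 -2.4 -4. ]; 0.94 [ 2.1 -0.1 -4.4]; 0.82 [ 2.4  3.9 -3.6]; 0.7 [ 1.6  5.4 -1.6]; 0.59 [ 2.1  6.5 -1.9]; 0.47 [ 0.9  5.8 -1.8]; 0.35 [ 1.5  6.3 -0.6]; 0.24 [ 0.8  7.4 -0.8]; 0.12 [ 0.9  7.2 -1.2]; 
0.07 [0.7 6.8 0.5]; 0.02 [ 0.3  7.3 -0.1]; stop at -0.03

[ 0.37108164 -0.37132966  0.10828216] [-2.63886032  1.75273022 14.07447655]
press True [ 0.37114328 -0.37228155  0.13429143]
71.4667 [(0.672, -0.0479, np.float64(-0.005), 0.042, 0.119, 490), (0.5991, 0.0594, np.float64(1.218), 0.119, 0.045, 495), (0.4746, 0.0238, np.float64(-0.671), 0.044, 0.119, 508)]
[ 0.37339049 -0.3687605   0.11220504]
back [ 0.4999 -0.3771  0.1091]
mid [ 0.4614 -0.3764  0.1094]
front [ 0.4248 -0.3753  0.1094]
```

View pics/s7.png

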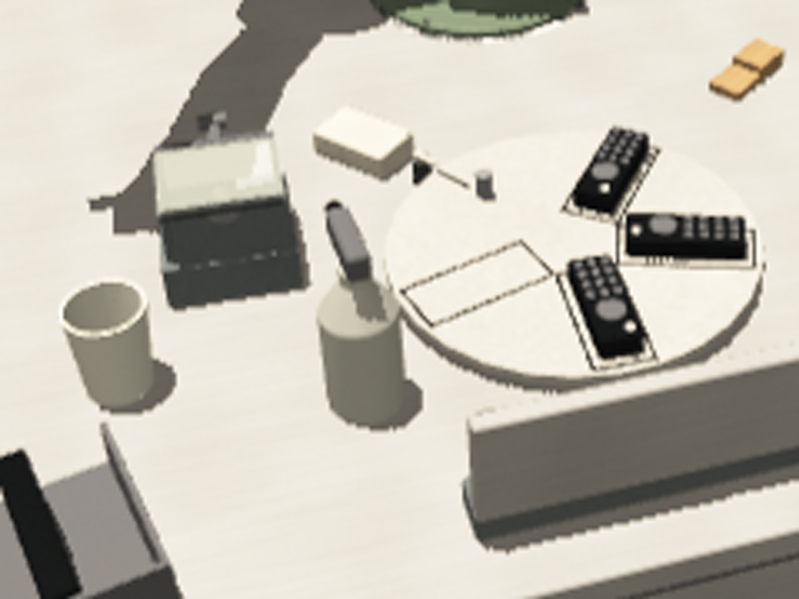

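View pics/t7.png

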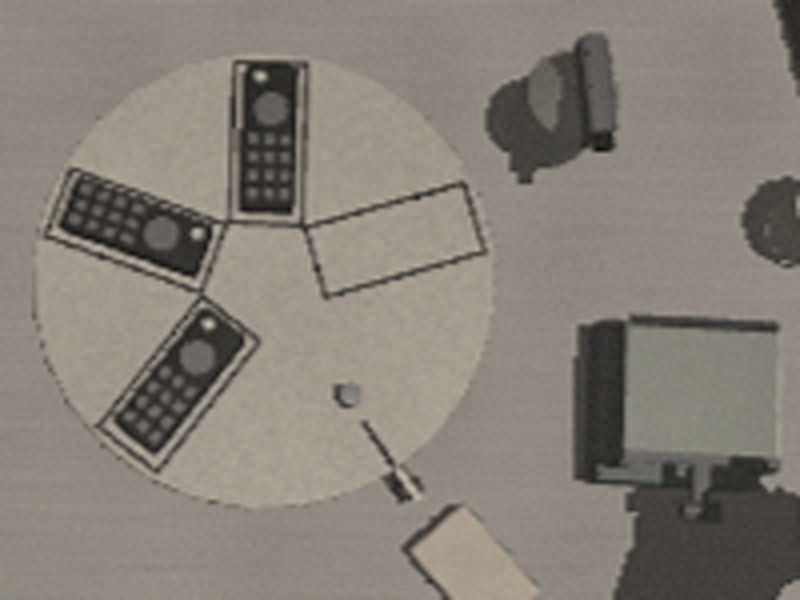

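```bash
python3 - <<'E'
from h import *
c=cam('top'); P=cloud(c); save(c,'t8.png',(455,55,555,145),6)
for u,v in((500,88),(505,102),(511,118),(480,100),(525,100)): print(u,v,P[v,u].round(3))
save(cam('scene'),'s8.png',(90,270,210,360),6)
a=cv2.imread('pics/t8.png');b=cv2.imread('pics/s8.png',);h=min(a.shape[0],b.shape[0]);cv2.imwrite('pics/m8.png',cv2.resize(np.hstack([a[:h],b[:h]]),(800,330)))
E
```

```text
500 88 [ 0.838 -0.546  0.066]
505 102 [ 0.792 -0.561  0.063]
511 118 [ 0.738 -0.577  0.064]
480 100 [ 0.803 -0.486  0.048]
525 100 [ 0.815 -0.648  0.015]
```

View pics/m8.png

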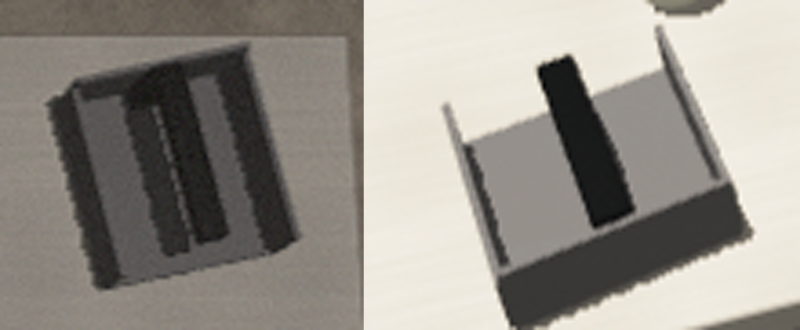

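```bash
python3 -c "
from plant import manip
print(manip.get_contact_force(),manip.get_time()); manip.finish_job()"
```

```text
[-0.15730779 -0.59041384  0.11766759] 71.5667
the job is handed in; nothing more can be done
```

The job is handed in after about 72 s on the robot's clock; the interface gives no verdict, so what follows rests on my own checks.

**What I did:** I found three black remotes on the cart top and no fourth. I laid them in outlines 1, 0 and 3. I then pinched the guard's handle and swung the guard up to about 1.75 rad, and pushed the toggle over until it met its stop. Finally I swung the guard back down and pressed it shut. The black bar in the grey tray looked like a possible fourth remote, but it is a plain upright bar 64 mm high with no keypad, so I left it. I also left the green look-alike and the other things on the cart alone.

**Last checks:**
- **Remotes:** all three are flat and keypad up, with centres within about 4 mm and 0.04 rad of their outlines. The limits are 14 mm and 0.15 rad.
- **Disc:** the index line still faces the pointer, with no turn visible.
- **Guard:** it is level from hinge to front edge in the depth readings, so I take it as fully down.
- **Toggle:** with the guard still up, both cameras put it at about 0.75–0.8 rad. I did not measure it again through the closed guard.
- **Robot:** the arm is clear of everything, with less than 1 N on the tool.

No check failed or disagreed. I saw no remote knocked aside during the run.

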